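# Seat the drip tray on the portable stove

### The arm

A 6-joint arm with a two-finger parallel gripper is mounted at the origin on the work surface. World frame = base frame: x ahead of the robot, y to its left, z up, the work surface at z = 0. Lengths are in m, angles in rad, forces in N, time in s.
With the tool pointing down it reaches from about 0.375 to 0.9 m from the base axis. Payload 3.1 kg.
Tool frame: the origin (TCP) lies midway between the tips of the shut fingers; the grasp point (between the pads) lies manip.grip_depth behind it (manip.grip_depth is the distance from the TCP to the grasp point, in m); z points along the fingers, y is the direction in which the jaws open and shut (so a half turn about z gives the same grasp; the last joint's range is limited). The gripper opens to 85 mm and grips with 20 to 120 N. Pads are 22 mm wide; open, the fingers measure 114 mm over their backs; the gripper's body (76 mm by 85 mm) begins 54 mm behind the grasp point. The pads swing forward as they close: fully open they stand 13 mm farther back than shut.
Start: joints at [-1.401, 0.527, 1.433, -0, 1.181, -0.178], TCP at [0.213, -0.588, 0.203] pointing down, gripper open.
Joint ranges: [-3.08, 3.08], [-0.75, 2.2], [0.22, 2.44], [-1.43, 4.57], [0, 2.65], [-2.85, 2.85]. Speed limits (rad/s): [2.79, 2.79, 3.14, 3.14, 3.14, 3.14].

### API

Orientations are given as a unit quaternion [x, y, z, w].
In Python, from station import manip, vision gives the robot as it stands.
- The arm moves only by the shell command python3 -m crank 'ROWS' [FORCE]. ROWS is JSON, a list of rows, each an object with "grip": the closure, from 0 (fully open) to 1 (shut); "offset": the shift along the tool's x, y, z in mm, a list of three; "angular": the turn, a rotation vector about the tool's x, y, z in degrees, a list of three. A call has 1 to 10 rows; each row is the pose to reach, as a shift and turn from the pose commanded when the call began, along the tool's axes at that moment; what a row does not reach only later rows make up. A row lasts 1/10 s, in which the tool goes at most 50 mm and 8.59 degrees, less where a joint would pass 70% of its speed; a pose out of reach is approached as far as the arm can. A call with a gripper value outside its range is refused whole. The fingers move at their own pace and stop on an object; FORCE is the grip in N (left out, the last holds). Time passes only in rows, so rows that repeat a pose let the fingers close. It gives the time, the measured TCP pose, the force and the opening at its end, in the units of the state.
- manip.sense(): the state, without advancing time (a new reading comes with each control period).
- vision.snapshot(name): name is "side" or "top" or "wrist"; returns a dict with "pixels" (420x560x3 uint8, red, green, blue), "intrinsics" (3x3 intrinsics, pixels), "dist" ([k1, k2, p1, p2, k3] as OpenCV has them; the pictures are not rectified), "R" (3x3) and "t" (3): a world point X has camera coordinates R X + t. Camera axes: x right, y down, z forward; pixel columns grow to the right and rows downward; lengths in m; the calibration is good to about 2 mm. A picture is of the moment at which its call begins. There is no depth.
- manip.sign_off(): hands the job in, once; it reports no verdict.
The state is a dict: "t": time; "q": joint angles; "qd": joint speeds; "tau": joint torques, N m; "tcp_pos": TCP position; "tool_rot": TCP orientation; "force": force on the tool from outside, world axes, zero at the start; "ft_torque": the same for the moment, N m; "finger_gap": opening from 0.0 (shut) to 1.0 (fully open).
Only numpy, scipy, OpenCV 4.12 (cv2) and the standard library are available. Lean on these libraries where they do the work, as an engineer would, in place of code of your own. Each camera call takes 0.05 s, during which the arm holds its last target.

### The job

The stove's dark pan-support tray has been put on crooked and is riding up on its two locating pins. With a fingertip, turn it until its two notches drop over the pins, then press it down past all three spring clips so that it lies flush on the stove top all round. Do not pick the tray up, leave everything else where it is, and finish with the hand clear.

Things in the scene. Friction and masses are not known exactly. Their poses are not given: they have to be found in the camera images.
- stove: Portable one-burner gas stove, 275 (x) x 345 (y) mm, fixed to the counter. Origin: centre of its underside, on the counter; x towards its back, y to its left, z up. Flat teal top plate 75 mm above the origin; a raised cartridge lid, 95 mm above the counter, along its right side (y = -172 to -80 mm). Its knob is not used.
- opening (a point): Centre of the stove's round tray opening (194 mm across), level with the top plate: 45 mm to the left (+y) of the stove's middle; axes as the stove's. The burner here is 68 mm across and stands 8 mm above the plate. Flush, the tray's origin is at this point.
- tray: Loose dark grey drip tray with pan-support arms (bare metal), about 0.45 kg, rim 224 mm across, 2.5 mm thick. Origin: on its axis, level with the rim's underside; z up. Rim notches at its +x and -x; the same after half a turn. A skirt 25 mm deep hangs in the opening with under 2 mm play. The floor inside the rim, 6 mm below the origin, runs from radius 46 to 93 mm. x parallel to the stove's x when seated.
- notch (a point): Middle of the notch at the tray's +x, 107 mm from its axis (the other is opposite): 13 mm wide, about 9 mm deep, open to the outside. The tray starts resting on both pins, origin 11.5 mm above the plate, rocked by up to 5 degrees. With notches over pins it drops to about 7 mm above the plate, onto the clips, and the pins stop it turning.
- support_top (a point): Top of one of four upright pan-support arms at 45 (this one), 135, 225 and 315 degrees from the tray's +x: radial plates 3.5 mm thick, radius 50 to 92 mm, tops 24 mm above the tray's origin; the point is at radius 71 mm. A sideways push of a few newtons on an arm turns the tray, either way.
- pin_near (a point): Top of the locating pin on the stove's near (front) side: upright brass pin, 8 mm across, 11.5 mm high, 110 mm from the opening's centre along the stove's -x; a red mark on the plate points at it from outside the rim.
- pin_far (a point): Top of the same kind of pin on the far side, 110 mm from the opening's centre along the stove's +x, with its red mark.
- at_clip_left (a point): Under the left spring clip (a bent steel leaf 18 mm wide, 16 mm high, that gives way outwards), level with the plate, 112 mm from the opening's centre towards the stove's +y. Pressing down with some 5 to 15 N on the tray's floor on this side, 75 to 80 mm from its centre, snaps the rim under the clip.
- at_clip_near (a point): The same for the second clip: near right, 112 mm from the opening's centre, 210 degrees from the stove's +x.
- at_clip_far (a point): The same for the third clip: far right, 112 mm from the opening's centre, 330 degrees from the stove's +x.
- seasoning_box: Bystander: clear lidded seasoning tub with a red lid, 80 x 100 x 95 mm, stands left of the stove. Origin: centre of its underside.
- sauce_bottle: Bystander: dark brown sauce bottle with a red cap, 60 mm across, 190 mm tall, stands right of the stove. Origin: centre of its underside.
- gas_cartridge: Bystander: spare orange gas cartridge, 66 mm across, 180 mm tall, stands left of the stove towards the back. Origin: centre of its underside.
- chopstick_cup: Bystander: steel cup of chopsticks, 80 mm across, 170 mm tall with the sticks, stands left of the stove towards the front. Origin: centre of its underside.
- tongs: Bystander: steel tongs, about 240 mm long, 16 mm high, lying right of the stove. Origin: centre of its underside.
- spoon: Bystander: white plastic spoon, 150 mm long, lying on top of the stove's raised cartridge lid. Origin: centre of its underside.

How it is judged:
On the way:
1. the tray is turned until both notches have dropped over the pins (angle between the x axis of tray and the x axis of stove, either way round below 0.05 rad and z of tray in the frame of stove below 0.0845 m), for 0.2 s.
At the end, for the whole second after the job is handed in: The tray lies flush and still on the stove top under its clips: rim within 1.8 mm of the plate at the centre, tilted less than about 0.9 degrees, notches on the pins (within 3 degrees) (z of tray in the frame of stove below 0.0768 m and angle between tray's own z axis and vertical below 0.016 rad and angle between the x axis of tray and the x axis of stove, either way round below 0.05 rad and linear speed of tray below 0.01 m/s); the robot touches nothing.
It fails at once if the tray is lifted off the pins (z of tray in the frame of stove above 0.097 m).
It fails at once if the tray is tipped up (angle between tray's own z axis and vertical above 0.2 rad).
It fails at once if the tray is carried out of its opening (distance of tray from where it was at the start of the episode above 0.025 m).
It fails at once if something else on the stove or counter is disturbed (distance of any of seasoning_box, sauce_bottle, gas_cartridge, chopstick_cup, tongs, spoon from where it was at the start of the episode above 0.02 m or angle between any of seasoning_box, sauce_bottle, gas_cartridge, chopstick_cup, tongs, spoon's own z axis and vertical above 0.4 rad).
It also fails if it takes over 48 s, if anything falls off the work surface, if the arm or the gripper's body presses on something with over 40 N, if the wrist force passes 120 N, or if a joint passes its speed limit or range.

## Working session

There is one attempt and no reset: what is moved stays moved. The work goes in short steps, Python scripts to look and compute and a shell command to move; the robot and the scene stay as the last step left them, time stands still between calls to the robot, and variables do not carry over. Pictures are saved under pics/ and viewed, and the job is handed in when it is done.

```bash
ls; mkdir -p pics; python3 - <<'E'
from station import manip, vision
import cv2,numpy as np,pickle
print(manip.sense(), manip.grip_depth)
d={}
for n in ("side","top","wrist"):
    s=vision.snapshot(n); d[n]=s
    cv2.imwrite(f"pics/{n}0.png",s["pixels"][:,:,::-1])
    print(n,s["intrinsics"].tolist(),s["dist"],np.round(s["R"],3).tolist(),s["t"])
pickle.dump(d,open("s0.pkl","wb"))
E
```

```text
pics
{'t': 0.0, 'q': array([-1.40150140e+00,  5.28455255e-01,  1.43393397e+00,  1.27754886e-05,
        1.18141102e+00, -1.78521689e-01]), 'qd': array([-0.00063716, -0.00036983,  0.00067327, -0.0003804 ,  0.00072097,
        0.00016419]), 'tau': array([-4.35684451e-04, -4.42354596e+01, -1.78028387e+01, -4.13826565e-04,
        8.50067911e-03, -1.59065214e-07]), 'tcp_pos': array([ 0.21291089, -0.58676929,  0.20193033]), 'tool_rot': array([ 9.84915846e-01,  1.73030514e-01,  1.09990552e-05, -1.10375895e-03]), 'force': array([-0.08586536,  0.33920221, -0.41545903]), 'ft_torque': array([ 0.04816328, -0.01367826, -0.01120976]), 'finger_gap': 0.9968355229634002} 0.0187
side [[422.69956987985177, 0.0, 281.20838620576245], [0.0, 422.69956987985177, 214.05780627193096], [0.0, 0.0, 1.0]] [-0.08778987  0.          0.          0.          0.        ] [[-0.993, -0.117, 0.003], [-0.07, 0.576, -0.814], [0.094, -0.809, -0.58]] [0.56583054 0.09824707 1.08876398]
top [[492.49255092624935, 0.0, 277.90696107932774], [0.0, 492.49255092624935, 210.8132304786078], [0.0, 0.0, 1.0]] [-0.09069961  0.          0.          0.          0.        ] [[0.003, -1.0, -0.023], [-0.996, -0.001, -0.091], [0.091, 0.023, -0.996]] [0.02879335 0.56579927 1.28440759]
wrist [[291.5927495654773, 0.0, 276.0084367072758], [0.0, 291.5927495654773, 212.4381526893931], [0.0, 0.0, 1.0]] [0.01063331 0.         0.         0.         0.        ] [[0.341, -0.94, -0.001], [-0.906, -0.329, 0.267], [-0.252, -0.09, -0.964]] [-0.6239605  -0.03413652  0.37909953]
```

View pics/top0.png

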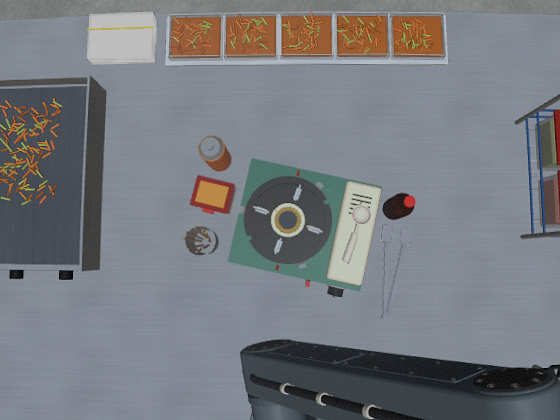

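View pics/side0.png

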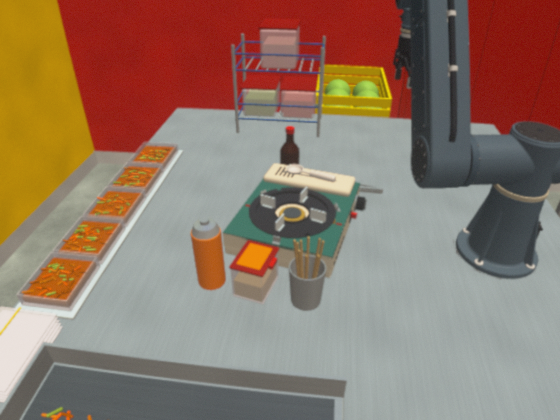

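View pics/wrist0.png

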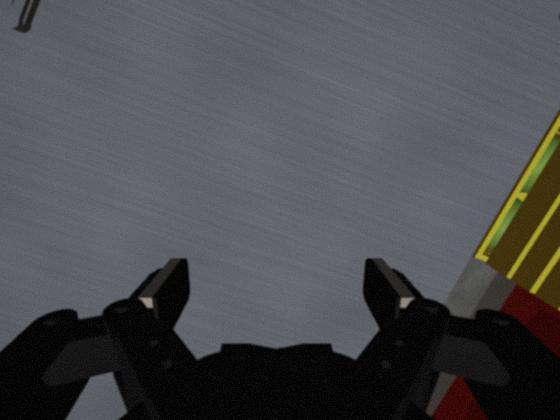

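The top view shows the stove at about (305,225), with the tray centred near (288,219). I'll zoom in on that area.

```bash
python3 - <<'E'
import cv2,pickle
d=pickle.load(open("s0.pkl","rb"))
p=d["top"]["pixels"][145:305,215:395,::-1]
cv2.imwrite("pics/top0z.png",cv2.resize(p,None,fx=4,fy=3.75*4/3.75*0.9375,interpolation=cv2.INTER_CUBIC) if 0 else cv2.resize(p,(675,600),interpolation=cv2.INTER_CUBIC))
p=d["side"]["pixels"][150:280,210:370,::-1]
cv2.imwrite("pics/side0z.png",cv2.resize(p,(720,585),interpolation=cv2.INTER_CUBIC))
E
```

```text
(no output)
```

View pics/top0z.png

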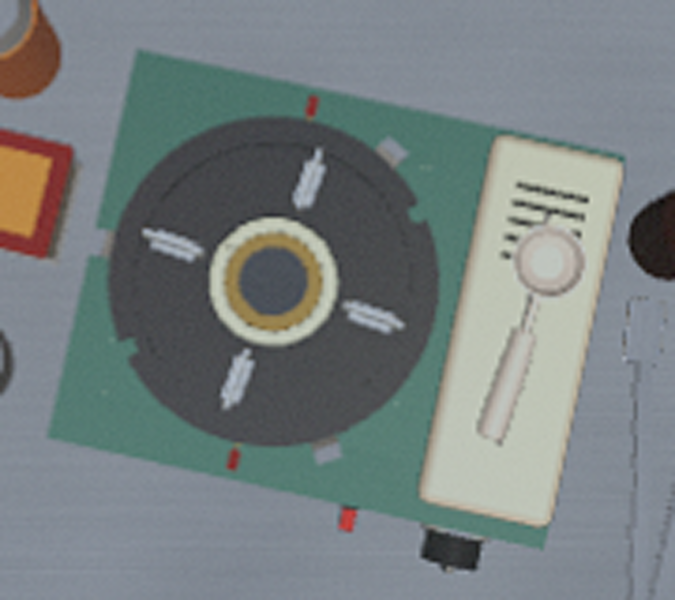

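View pics/side0z.png

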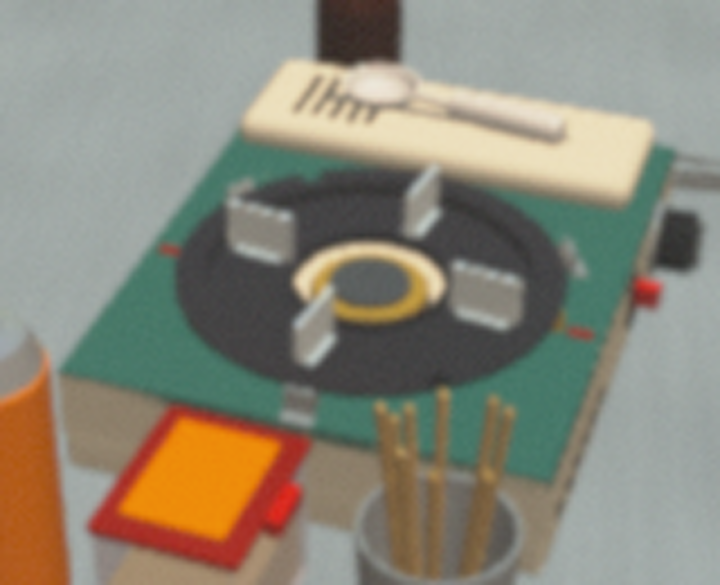

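```bash
cat > h.py <<'E'
import numpy as np,cv2
def back(s,uv,z):
    p=cv2.undistortPoints(np.array([[uv]],float),s["intrinsics"],np.array(s["dist"]))[0,0]
    R=np.array(s["R"]);t=np.array(s["t"]); c=-R.T@t; d=R.T@np.array([p[0],p[1],1])
    return c+d*(z-c[2])/d[2]
def proj(s,X):
    R=np.array(s["R"]); 
    return cv2.projectPoints(np.array(X,float).reshape(-1,1,3),cv2.Rodrigues(R)[0],np.array(s["t"]),s["intrinsics"],np.array(s["dist"]))[0][:,0]
E
python3 - <<'E'
import pickle
from h import *
d=pickle.load(open("s0.pkl","rb"))
T=lambda u,v:(215+(u+.5)/3.75-.5,145+(v+.5)/3.75-.5)
S=lambda u,v:(210+(u+.5)/4.5-.5,150+(v+.5)/4.5-.5)
def ang(a,b): v=b-a; return np.degrees(np.arctan2(v[1],v[0])),np.linalg.norm(v[:2])
n,f=back(d["top"],T(234,459),.075),back(d["top"],T(313,106),.075)
print("top centre",(n+f)/2,ang(n,f))
n,f=back(d["side"],S(582,333),.075),back(d["side"],S(171,250),.075)
print("side centre",(n+f)/2,ang(n,f))
fl,bl=back(d["top"],T(48,437),.075),back(d["top"],T(137,50),.075); print(fl,bl,ang(fl,bl))
a=np.radians(ang(fl,bl)[0]); print("c from corners",(fl+bl)/2+127.5e-3*np.array([np.sin(a),-np.cos(a),0]))
a,b=back(d["top"],T(128,345),.087),back(d["top"],T(418,212),.087)
print("notch",(a+b)/2,ang(a,b),a,b)
for p in ((310,180),(374,316),(238,378),(173,245)): print(back(d["top"],T(*p),.1))
E
```

```text
top centre [0.53875612 0.00365517 0.075     ] (np.float64(-12.51938111901504), np.float64(0.24734944932880445))
side centre [0.54177212 0.00156211 0.075     ] (np.float64(-12.399658049695764), np.float64(0.2486721403753055))
[0.43235205 0.15694175 0.075     ] [0.69884428 0.09839868 0.075     ] (np.float64(-12.389942019477205), np.float64(0.2728468388415564))
c from corners [0.53824127 0.0031397  0.075     ]
notch [0.53971352 0.00401108 0.087     ] (np.float64(-65.24159256447997), np.float64(0.21562422162160885)) [0.49456256 0.10191329 0.087     ] [ 0.58486447 -0.09389113  0.087     ]
[ 0.60499339 -0.02062808  0.1       ]
[ 0.51369113 -0.06319859  0.1       ]
[0.47227007 0.02733954 0.1       ]
[0.56111682 0.07115384 0.1       ]
```

Stove yaw is about -12.4°, the opening centre is about (0.539, 0.003), and the tray is at -65.2°. It needs a turn of about +53° (counter-clockwise). I'll move above the start of the push with the fingers shut.

```bash
python3 -m crank '[{"grip":1,"offset":[34,-36,0],"angular":[0,0,-6]},{"grip":1,"offset":[68,-72,0],"angular":[0,0,-12]},{"grip":1,"offset":[102,-109,0],"angular":[0,0,-18]},{"grip":1,"offset":[136,-146,0],"angular":[0,0,-24]},{"grip":1,"offset":[170,-182,0],"angular":[0,0,-30]},{"grip":1,"offset":[204,-219,0],"angular":[0,0,-36]},{"grip":1,"offset":[238,-255,0],"angular":[0,0,-42]},{"grip":1,"offset":[272,-292,0],"angular":[0,0,-48]},{"grip":1,"offset":[306,-328,0],"angular":[0,0,-54]},{"grip":1,"offset":[340,-365,0],"angular":[0,0,-60]}]' 40
python3 - <<'E'
from station import manip
import numpy as np
from scipy.spatial.transform import Rotation as R
s=manip.sense(); print(s["tcp_pos"],R.from_quat(s["tool_rot"]).as_matrix().round(3).tolist(),s["finger_gap"],s["q"])
E
```

```text
t: 1.15
tcp_pos: [0.4086, -0.1269, 0.203]
tool_rot: [0.765, 0.644, 0.0, 0.0]
force: [1.2, -0.8, 0.1]
finger_gap: -0.001
[ 0.40863709 -0.12691957  0.20300271] [[0.171, 0.985, 0.0], [0.985, -0.171, -0.0], [-0.0, 0.0, -1.0]] -0.0007490102804228152 [-5.63579072e-01  2.62464628e-01  1.90301431e+00  3.29219155e-05
  9.75657405e-01 -3.91603935e-01]
```

```bash
python3 -m crank '[{"grip":1,"offset":[45,11,0],"angular":[0,0,-5]},{"grip":1,"offset":[90,22,0],"angular":[0,0,-10]},{"grip":1,"offset":[135,33,0],"angular":[0,0,-15]},{"grip":1,"offset":[180,43,0],"angular":[0,0,-20]},{"grip":1,"offset":[194,46,30],"angular":[0,0,-20]},{"grip":1,"offset":[194,46,50],"angular":[0,0,-20]},{"grip":1,"offset":[194,46,50],"angular":[0,0,-20]}]'
python3 - <<'E'
from station import manip,vision
import cv2,pickle
from scipy.spatial.transform import Rotation as R
s=manip.sense(); print(s["tcp_pos"],R.from_quat(s["tool_rot"]).as_matrix().round(3).tolist(),s["force"])
w=vision.snapshot("wrist");a=vision.snapshot("side")
pickle.dump({"wrist":w,"side":a},open("s1.pkl","wb"))
cv2.imwrite("pics/w1.png",w["pixels"][:,:,::-1]);cv2.imwrite("pics/a1.png",cv2.resize(a["pixels"][120:300,180:400,::-1],(733,600),interpolation=cv2.INTER_CUBIC))
E
```

```text
t: 1.85
tcp_pos: [0.485, 0.0553, 0.1505]
tool_rot: [0.643, 0.766, -0.002, -0.003]
force: [-0.5, 0.3, -0.1]
finger_gap: 0.0
[0.48502382 0.05528246 0.15051978] [[-0.174, 0.985, -0.007], [0.985, 0.174, 0.001], [0.002, -0.006, -1.0]] [-0.46860508  0.31006481 -0.0858633 ]
```

View pics/w1.png

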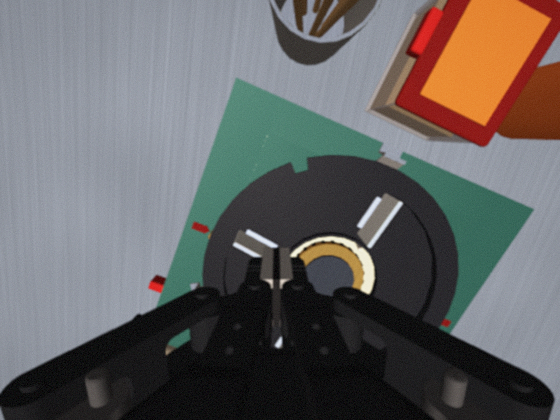

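View pics/a1.png

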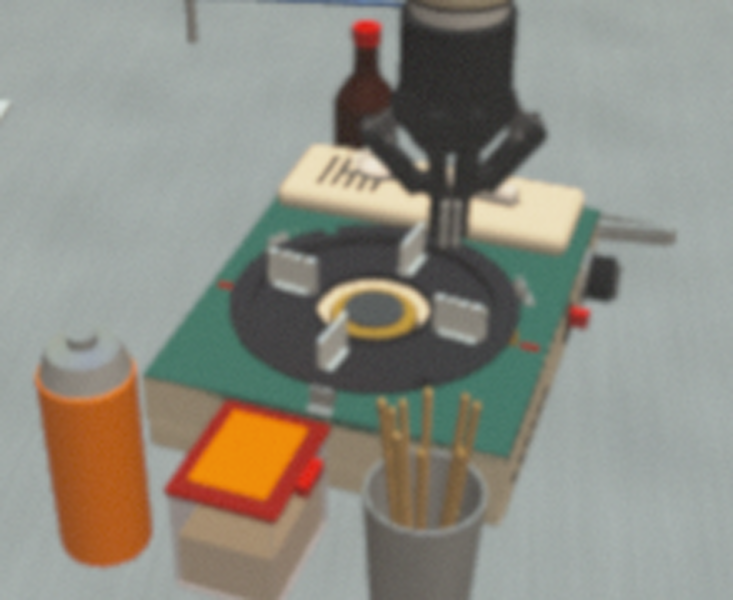

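```bash
python3 -m crank '[{"grip":1,"offset":[0,0,20],"angular":[0,0,0]},{"grip":1,"offset":[0,0,40],"angular":[0,0,0]},{"grip":1,"offset":[0,0,58],"angular":[0,0,0]},{"grip":1,"offset":[0,0,58],"angular":[0,0,0]},{"grip":1,"offset":[0,0,58],"angular":[0,0,0]}]'
python3 - <<'E'
import numpy as np
c=np.array([.5395,.003]);
for a in range(135,206,5):
    p=c+.074*np.array([np.cos(np.radians(a)),np.sin(np.radians(a))])-np.array([.487,.056])
    y=np.radians(100); print(a,(p*1e3).round(0),"tool",round(1e3*(p@[np.cos(y),np.sin(y)])),round(1e3*(p@[np.sin(y),-np.cos(y)])))
E
```

```text
t: 2.45
tcp_pos: [0.4882, 0.0536, 0.0959]
tool_rot: [0.644, 0.765, 0.0, 0.001]
force: [0.2, -0.6, -0.2]
finger_gap: -0.001
135 [ 0. -1.] tool -1 0
140 [-4. -5.] tool -5 -5
145 [ -8. -11.] tool -9 -10
150 [-12. -16.] tool -14 -14
155 [-15. -22.] tool -19 -18
160 [-17. -28.] tool -24 -22
165 [-19. -34.] tool -30 -25
170 [-20. -40.] tool -36 -27
175 [-21. -47.] tool -42 -29
180 [-22. -53.] tool -48 -30
185 [-21. -59.] tool -55 -31
190 [-20. -66.] tool -61 -32
195 [-19. -72.] tool -68 -31
200 [-17. -78.] tool -74 -30
205 [-15. -84.] tool -80 -29
```

```bash
python3 -m crank '[{"grip":1,"offset":[-5,-5,2],"angular":[0,0,0]},{"grip":1,"offset":[-9,-10,2],"angular":[0,0,0]},{"grip":1,"offset":[-14,-14,2],"angular":[0,0,0]},{"grip":1,"offset":[-19,-18,2],"angular":[0,0,0]},{"grip":1,"offset":[-24,-22,2],"angular":[0,0,0]},{"grip":1,"offset":[-30,-25,2],"angular":[0,0,0]},{"grip":1,"offset":[-36,-27,2],"angular":[0,0,0]},{"grip":1,"offset":[-36,-27,2],"angular":[0,0,0]}]'
python3 - <<'E'
from station import manip,vision
import cv2
s=manip.sense(); print(s["tcp_pos"],s["force"])
w=vision.snapshot("wrist");a=vision.snapshot("top")
cv2.imwrite("pics/w2.png",w["pixels"][:,:,::-1]);cv2.imwrite("pics/t2.png",cv2.resize(a["pixels"][145:305,215:395,::-1],(675,600),interpolation=cv2.INTER_CUBIC))
E
```

```text
t: 3.25
tcp_pos: [0.4671, 0.0132, 0.0929]
tool_rot: [0.644, 0.765, 0.0, 0.0]
force: [-0.5, 0.1, -0.1]
finger_gap: -0.0
[0.46713713 0.01324587 0.09291866] [-0.50444408  0.12070216 -0.1303251 ]
```

View pics/w2.png

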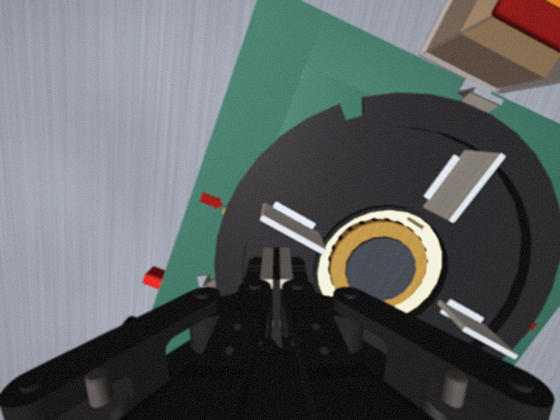

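View pics/t2.png

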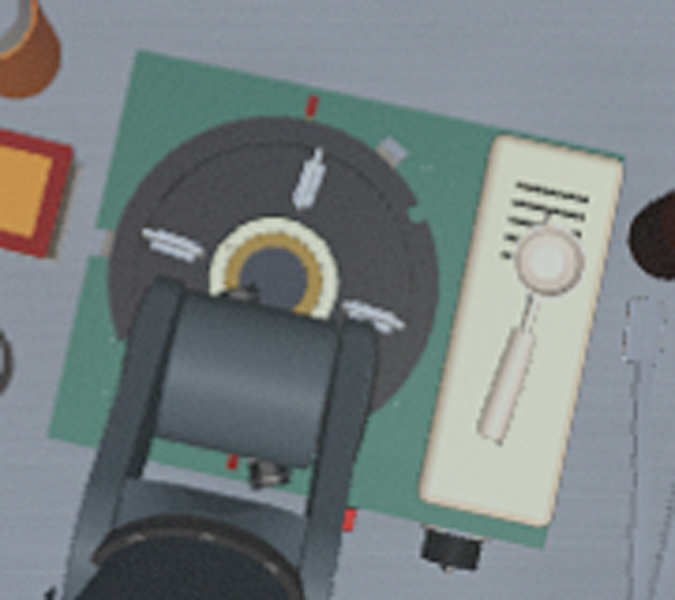

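```bash
python3 - <<'E'
from station import manip,vision
import cv2,numpy as np
from h import *
s=manip.sense(); w=vision.snapshot("wrist")
print(proj(w,[s["tcp_pos"]]))
c=np.array([.5395,.003])
def P(a,r,z): a=np.radians(a); return [c[0]+r*np.cos(a),c[1]+r*np.sin(a),z]
print("arm160 top inner/outer",proj(w,[P(160,.05,.1105),P(160,.092,.1105),P(160,.05,.0805),P(160,.092,.0805)]))
print("arm70",proj(w,[P(70,.05,.1105),P(70,.092,.1105)]))
print("centre,pinmark near",proj(w,[P(0,0,.083),P(167.6,.123,.075)]))
a=vision.snapshot("side")
img=w["pixels"][:,:,::-1].copy()
cv2.imwrite("pics/a3.png",cv2.resize(a["pixels"][150:280,210:370,::-1],(720,585),interpolation=cv2.INTER_CUBIC))
print(proj(a,[s["tcp_pos"]]))
E
```

```text
[[275.17245235 243.49177192]]
arm160 top inner/outer [[320.79001562 252.01645742]
 [256.22761162 216.79598148]
 [314.1233343  234.09915478]
 [259.21586001 203.72527751]]
arm70 [[446.13029098 221.12471323]
 [498.15789962 153.78366829]]
centre,pinmark near [[376.83613382 269.78105723]
 [208.58091209 200.57450216]]
[[320.96910542 213.22374681]]
```

View pics/a3.png

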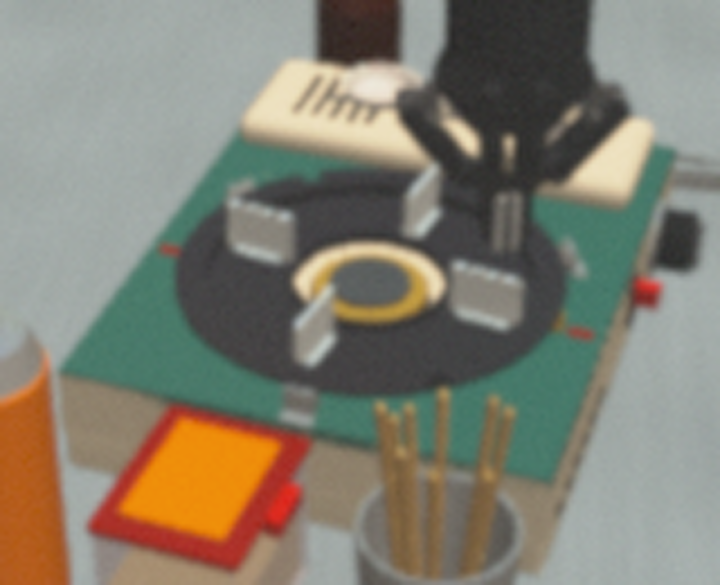

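```bash
python3 - <<'E'
from station import manip
import pickle
from h import *
d=pickle.load(open("s1.pkl","rb"))
z=lambda p:((p-np.array([180,120]))*3.3333).round(0)
print(z(proj(d["side"],[[.485,.0553,.1505],[.467,.013,.093]])), proj(d["wrist"],[[.485,.0553,.1505],[.485,.0553,.0805]]))
s0=pickle.load(open("s0.pkl","rb"))["side"]
c=np.array([.5395,.003])
def P(a,r,zz): a=np.radians(a); return [c[0]+r*np.cos(a),c[1]+r*np.sin(a),zz]
for a in (160,70,-20,-110): print(a,((proj(s0,[P(a,.05,.1105),P(a,.092,.1105),P(a,.05,.0805),P(a,.092,.0805)])-[210,150])*4.5).round().tolist())
for a in (160,70,-20,-110):
  t0=pickle.load(open("s0.pkl","rb"))["top"]; print(a,((proj(t0,[P(a,.05,.1105),P(a,.092,.1105)])-[215,145])*3.75).round().tolist())
E
```

```text
[[447. 276.]
 [470. 310.]] [[275.14128537 243.41979587]
 [275.85578993 213.39271417]]
160 [[455.0, 262.0], [526.0, 282.0], [453.0, 306.0], [522.0, 326.0]]
70 [[334.0, 285.0], [299.0, 326.0], [334.0, 329.0], [299.0, 371.0]]
-20 [[295.0, 217.0], [231.0, 199.0], [295.0, 260.0], [232.0, 242.0]]
-110 [[410.0, 196.0], [439.0, 163.0], [409.0, 239.0], [438.0, 205.0]]
160 [[247.0, 346.0], [225.0, 405.0]]
70 [[203.0, 249.0], [143.0, 227.0]]
-20 [[299.0, 204.0], [321.0, 145.0]]
-110 [[344.0, 301.0], [404.0, 322.0]]
```

The fingertips show about 20 mm higher in the pictures than the reported TCP. That means the finger passed just over the arm without touching it, and the tray has not moved. I'll go back, descend lower and watch the force.

```bash
python3 -m crank '[{"grip":1,"offset":[0,0,-15],"angular":[0,0,0]},{"grip":1,"offset":[12,10,-20],"angular":[0,0,0]},{"grip":1,"offset":[25,20,-20],"angular":[0,0,0]},{"grip":1,"offset":[36,27,-15],"angular":[0,0,0]},{"grip":1,"offset":[36,27,0],"angular":[0,0,0]},{"grip":1,"offset":[36,27,6],"angular":[0,0,0]},{"grip":1,"offset":[36,27,12],"angular":[0,0,0]},{"grip":1,"offset":[36,27,12],"angular":[0,0,0]}]'
python3 - <<'E'
from station import manip,vision
import cv2,pickle
from h import *
s=manip.sense(); print(s["tcp_pos"],s["force"],s["finger_gap"])
a=vision.snapshot("side");w=vision.snapshot("wrist")
pickle.dump({"wrist":w,"side":a},open("s4.pkl","wb"))
cv2.imwrite("pics/a4.png",cv2.resize(a["pixels"][150:280,210:370,::-1],(720,585),interpolation=cv2.INTER_CUBIC))
cv2.imwrite("pics/w4.png",w["pixels"][:,:,::-1])
print(((proj(a,[s["tcp_pos"],s["tcp_pos"]+[0,0,.02]])-[210,150])*4.5).round())
E
```

```text
t: 4.25
tcp_pos: [0.4865, 0.0543, 0.08]
tool_rot: [0.643, 0.766, -0.001, -0.001]
force: [-1.1, -0.3, 0.2]
finger_gap: -0.001
[0.48654945 0.05428354 0.07999449] [-1.14814796 -0.34329996  0.19660759] -0.0013939023498163543
[[460. 343.]
 [461. 314.]]
```

View pics/a4.png

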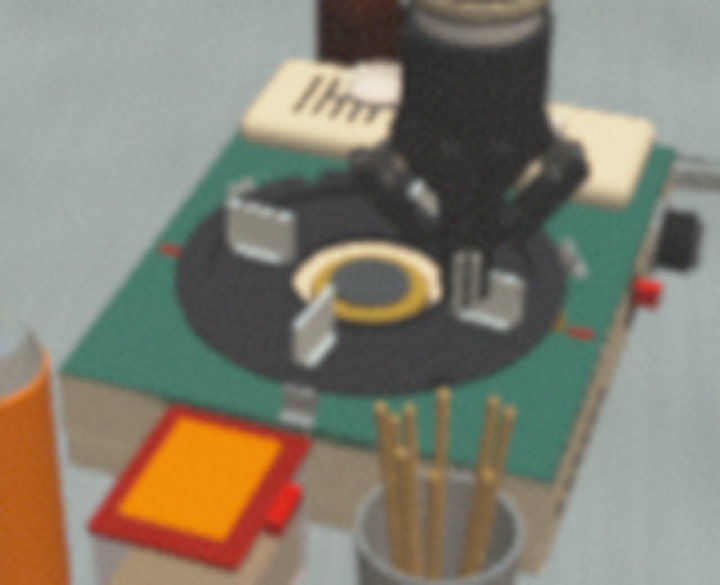

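View pics/w4.png

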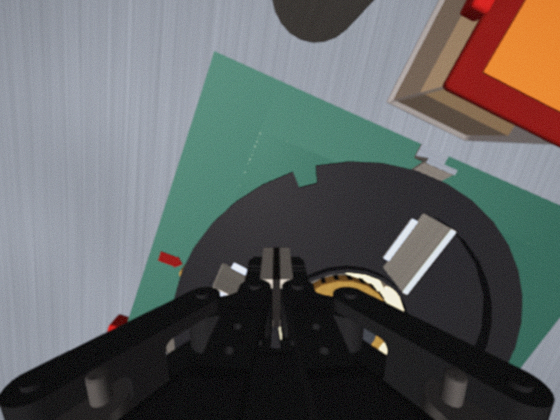

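```bash
python3 -m crank '[{"grip":1,"offset":[0,0,3],"angular":[0,0,0]},{"grip":1,"offset":[0,0,6],"angular":[0,0,0]},{"grip":1,"offset":[0,0,8],"angular":[0,0,0]},{"grip":1,"offset":[0,0,8],"angular":[0,0,0]}]'
```

```text
t: 4.75
tcp_pos: [0.4872, 0.0542, 0.0727]
tool_rot: [0.643, 0.766, -0.0, -0.0]
force: [0.6, -0.1, 0.1]
finger_gap: -0.001
```

No contact with the TCP at z = 0.0727, so the offset is real. The finger now overlaps the arm well, so I'll push.

```bash
python3 -m crank '[{"grip":1,"offset":[-5,-5,0],"angular":[0,0,0]},{"grip":1,"offset":[-9,-10,0],"angular":[0,0,0]},{"grip":1,"offset":[-14,-14,0],"angular":[0,0,0]},{"grip":1,"offset":[-19,-18,0],"angular":[0,0,0]},{"grip":1,"offset":[-24,-22,0],"angular":[0,0,0]},{"grip":1,"offset":[-30,-25,0],"angular":[0,0,0]},{"grip":1,"offset":[-30,-25,0],"angular":[0,0,0]}]'
python3 - <<'E'
from station import manip,vision
import cv2,pickle
s=manip.sense(); print(s["tcp_pos"],s["force"])
w=vision.snapshot("wrist");a=vision.snapshot("side")
p=w["pixels"]; q=cv2.resize(a["pixels"][150:280,210:370],(517,420),interpolation=cv2.INTER_CUBIC)
cv2.imwrite("pics/w5.png",cv2.resize(cv2.hconcat([p,q])[:,:,::-1],(800,312)))
E
```

```text
t: 5.45
tcp_pos: [0.4673, 0.0194, 0.0728]
tool_rot: [0.644, 0.765, -0.0, -0.0]
force: [-0.5, -0.5, -0.8]
finger_gap: 0.001
[0.46728455 0.01944799 0.07284985] [-0.48297888 -0.53812967 -0.82420784]
```

View pics/w5.png

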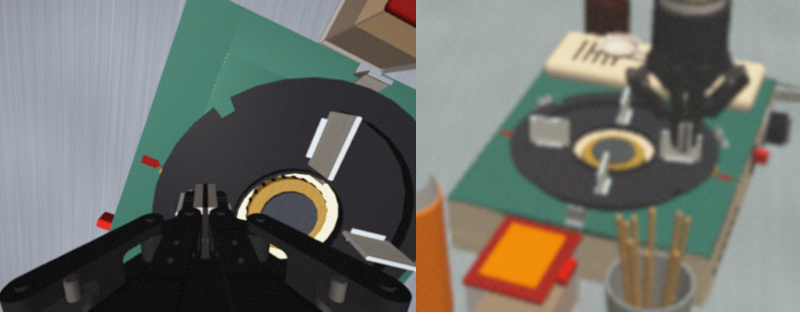

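The tray is turning: in the wrist view its notch has moved towards the near red mark. I'll continue.

```bash
python3 -m crank '[{"grip":1,"offset":[-6,-2,0],"angular":[0,0,0]},{"grip":1,"offset":[-12,-4,0],"angular":[0,0,0]},{"grip":1,"offset":[-18,-5,0],"angular":[0,0,0]},{"grip":1,"offset":[-25,-6,0],"angular":[0,0,0]},{"grip":1,"offset":[-25,-6,0],"angular":[0,0,0]}]'
python3 - <<'E'
from station import manip,vision
import cv2,pickle
s=manip.sense(); print(s["tcp_pos"],s["force"])
w=vision.snapshot("wrist");a=vision.snapshot("top")
p=w["pixels"]; q=cv2.resize(a["pixels"][145:305,215:395],(472,420),interpolation=cv2.INTER_CUBIC)
cv2.imwrite("pics/w6.png",cv2.resize(cv2.hconcat([p,q])[:,:,::-1],(800,326)))
E
```

```text
t: 6.05
tcp_pos: [0.4667, -0.0065, 0.0729]
tool_rot: [0.644, 0.765, -0.0, 0.0]
force: [0.4, -0.1, -0.1]
finger_gap: -0.0
[ 0.4666653  -0.00650908  0.07293871] [ 0.37585285 -0.13456788 -0.08285487]
```

View pics/w6.png

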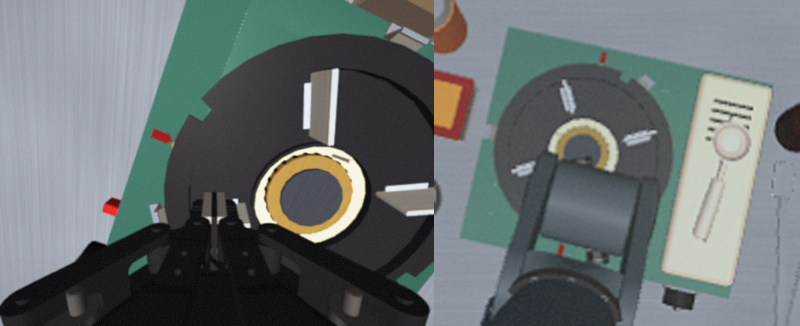

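```bash
python3 -m crank '[{"grip":1,"offset":[-4,0,0],"angular":[0,0,0]},{"grip":1,"offset":[-8,0,0],"angular":[0,0,0]},{"grip":1,"offset":[-12,0,0],"angular":[0,0,0]},{"grip":1,"offset":[-15,0,0],"angular":[0,0,0]},{"grip":1,"offset":[-18,1,0],"angular":[0,0,0]},{"grip":1,"offset":[-18,1,0],"angular":[0,0,0]}]'
python3 - <<'E'
from station import manip,vision
import cv2,pickle
s=manip.sense(); print(s["tcp_pos"],s["force"])
w=vision.snapshot("wrist");a=vision.snapshot("top")
p=w["pixels"]; q=cv2.resize(a["pixels"][145:305,215:395],(472,420),interpolation=cv2.INTER_CUBIC)
cv2.imwrite("pics/w7.png",cv2.resize(cv2.hconcat([p,q])[:,:,::-1],(800,326)))
E
```

```text
t: 6.75
tcp_pos: [0.4707, -0.0234, 0.0729]
tool_rot: [0.643, 0.766, -0.0, 0.0]
force: [-1.1, 0.4, 0.0]
finger_gap: -0.001
[ 0.47068213 -0.02341595  0.07288898] [-1.07639304  0.44039574  0.04003775]
```

View pics/w7.png

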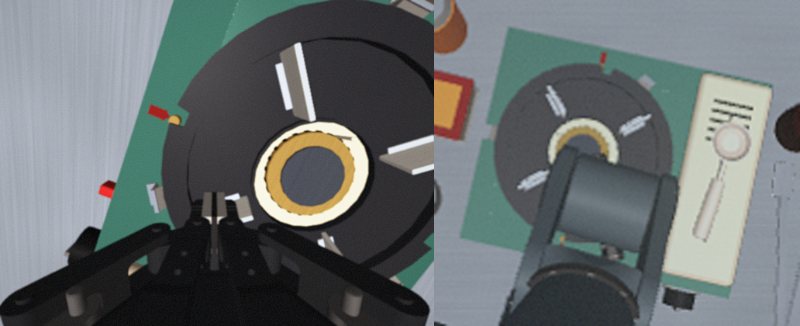

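The near notch at about (183,115) is now almost at the brass pin at (175,120), with a few degrees left. I'll nudge it slowly.

```bash
python3 -m crank '[{"grip":1,"offset":[-2,0,0],"angular":[0,0,0]},{"grip":1,"offset":[-4,1,0],"angular":[0,0,0]},{"grip":1,"offset":[-6,1,0],"angular":[0,0,0]},{"grip":1,"offset":[-6,1,0],"angular":[0,0,0]}]'
cat > look.py <<'E'
import sys
from station import manip,vision
import cv2
s=manip.sense(); print(s["t"],s["tcp_pos"],s["force"])
w=vision.snapshot("wrist");a=vision.snapshot("top")
p=w["pixels"]; q=cv2.resize(a["pixels"][145:305,215:395],(472,420),interpolation=cv2.INTER_CUBIC)
cv2.imwrite(sys.argv[1],cv2.resize(cv2.hconcat([p,q])[:,:,::-1],(800,326)))
E
python3 look.py pics/w8.png
```

```text
t: 7.25
tcp_pos: [0.4718, -0.0281, 0.0728]
tool_rot: [0.643, 0.765, -0.0, -0.001]
force: [0.1, 4.5, -0.4]
finger_gap: 0.003
7.25 [ 0.47182539 -0.02812296  0.07275241] [ 0.07279083  4.46985387 -0.3727189 ]
```

View pics/w8.png

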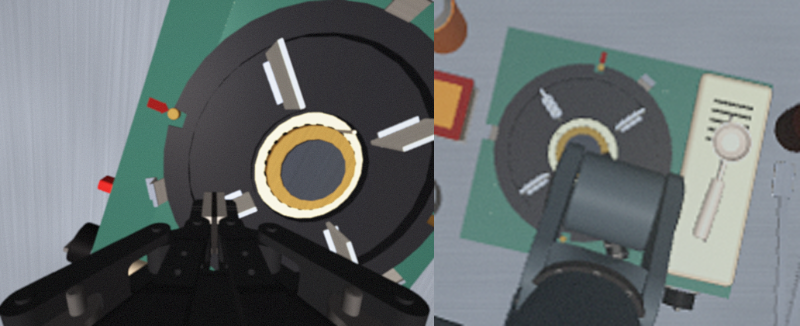

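The force of 4.5 N and the near pin sitting in its notch show it has dropped in. I'll back off to the near clip's press point beside the arm and feel downwards.

```bash
python3 -m crank '[{"grip":1,"offset":[6,-1,0],"angular":[0,0,0]},{"grip":1,"offset":[11,-2,0],"angular":[0,0,-6]},{"grip":1,"offset":[11,-2,4],"angular":[0,0,-6]},{"grip":1,"offset":[11,-2,9],"angular":[0,0,-6]},{"grip":1,"offset":[11,-2,12],"angular":[0,0,-6]},{"grip":1,"offset":[11,-2,12],"angular":[0,0,-6]}]'
python3 look.py pics/w9.png
```

```text
t: 7.95
tcp_pos: [0.4685, -0.0183, 0.0603]
tool_rot: [0.603, 0.798, -0.0, -0.0]
force: [-0.1, -0.1, 0.4]
finger_gap: 0.001
7.95 [ 0.46850669 -0.01833147  0.06033037] [-0.08429269 -0.08483438  0.38928159]
```

View pics/w9.png

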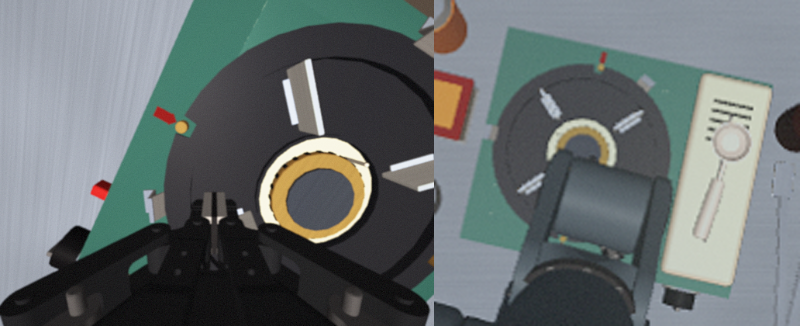

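```bash
python3 -m crank '[{"grip":1,"offset":[0,0,2],"angular":[0,0,0]},{"grip":1,"offset":[0,0,4],"angular":[0,0,0]},{"grip":1,"offset":[0,0,5],"angular":[0,0,0]},{"grip":1,"offset":[0,0,5],"angular":[0,0,0]}]'
```

```text
t: 8.45
tcp_pos: [0.4685, -0.0181, 0.0558]
tool_rot: [0.602, 0.798, -0.0, -0.0]
force: [-0.1, -0.2, 1.1]
finger_gap: 0.002
```

```bash
python3 -m crank '[{"grip":1,"offset":[0,0,1],"angular":[0,0,0]},{"grip":1,"offset":[0,0,2],"angular":[0,0,0]},{"grip":1,"offset":[0,0,2],"angular":[0,0,0]}]'
```

```text
t: 8.75
tcp_pos: [0.4685, -0.0181, 0.0538]
tool_rot: [0.602, 0.798, -0.0, -0.0]
force: [-0.6, 0.6, -0.7]
finger_gap: 0.0
```

```bash
python3 -m crank '[{"grip":1,"offset":[0,0,1],"angular":[0,0,0]},{"grip":1,"offset":[0,0,2],"angular":[0,0,0]},{"grip":1,"offset":[0,0,3],"angular":[0,0,0]},{"grip":1,"offset":[0,0,3],"angular":[0,0,0]}]'
python3 - <<'E'
from station import manip,vision
import cv2
a=vision.snapshot("side")
cv2.imwrite("pics/a10.png",cv2.resize(a["pixels"][150:280,210:370,::-1],(720,585),interpolation=cv2.INTER_CUBIC))
print(manip.sense()["force"])
E
```

```text
t: 9.15
tcp_pos: [0.4685, -0.0181, 0.0508]
tool_rot: [0.602, 0.798, -0.0, -0.0]
force: [-0.0, -0.2, -0.4]
finger_gap: 0.0
[-0.29127755  0.01969197 -0.56411975]
```

View pics/a10.png

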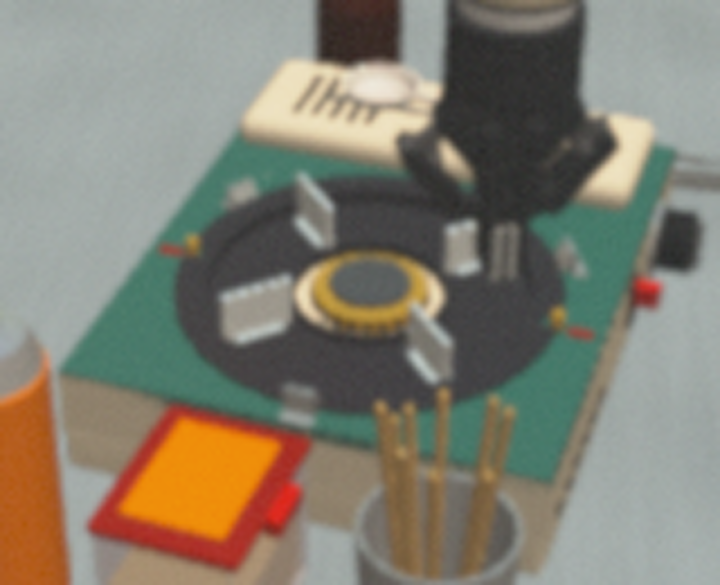

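Both brass pins now stand in the notches, at (193,243) and (557,318) in the side view. There is still no contact, so I'll keep going down.

```bash
python3 -m crank '[{"grip":1,"offset":[0,0,1],"angular":[0,0,0]},{"grip":1,"offset":[0,0,2],"angular":[0,0,0]},{"grip":1,"offset":[0,0,3],"angular":[0,0,0]},{"grip":1,"offset":[0,0,3],"angular":[0,0,0]}]'
```

```text
t: 9.6
tcp_pos: [0.4685, -0.0181, 0.0478]
tool_rot: [0.602, 0.798, -0.0, -0.0]
force: [-0.8, 0.4, 1.2]
finger_gap: 0.001
```

```bash
python3 -m crank '[{"grip":1,"offset":[0,0,1],"angular":[0,0,0]},{"grip":1,"offset":[0,0,2],"angular":[0,0,0]},{"grip":1,"offset":[0,0,3],"angular":[0,0,0]},{"grip":1,"offset":[0,0,3],"angular":[0,0,0]}]'
```

```text
t: 10.0
tcp_pos: [0.4687, -0.0181, 0.0449]
tool_rot: [0.602, 0.798, 0.0, 0.0]
force: [-0.3, -0.1, 0.5]
finger_gap: 0.002
```

```bash
python3 -m crank '[{"grip":1,"offset":[0,0,1],"angular":[0,0,0]},{"grip":1,"offset":[0,0,2],"angular":[0,0,0]},{"grip":1,"offset":[0,0,2],"angular":[0,0,0]}]'; python3 - <<'E'
from station import manip,vision
import cv2
a=vision.snapshot("side");w=vision.snapshot("wrist")
cv2.imwrite("pics/a11.png",cv2.resize(a["pixels"][150:280,210:370,::-1],(720,585),interpolation=cv2.INTER_CUBIC))
cv2.imwrite("pics/w11.png",w["pixels"][:,:,::-1])
print(manip.sense()["force"])
E
```

```text
t: 10.3
tcp_pos: [0.4685, -0.0181, 0.0427]
tool_rot: [0.602, 0.798, -0.0, -0.0]
force: [-0.1, -0.7, 1.0]
finger_gap: 0.004
[-0.19762902 -0.33741382  0.55148053]
```

View pics/a11.png

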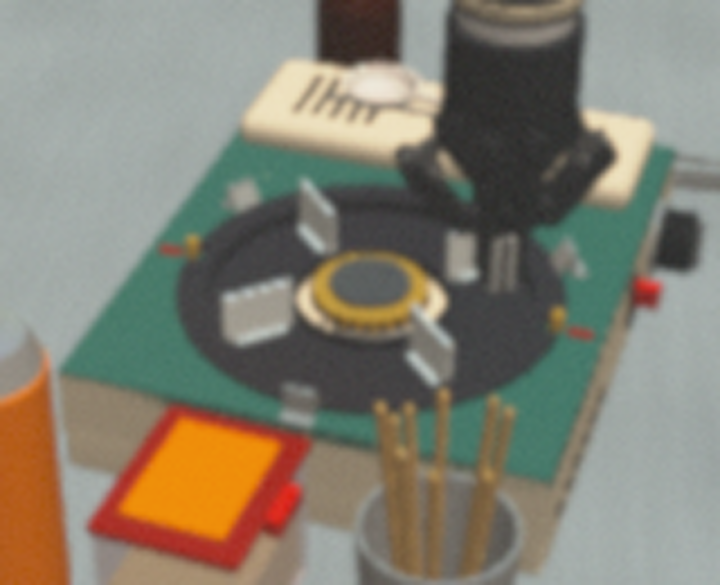

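View pics/w11.png

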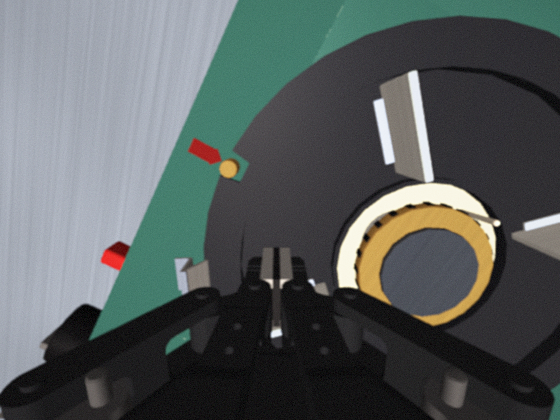

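```bash
python3 -m crank '[{"grip":1,"offset":[0,0,1],"angular":[0,0,0]},{"grip":1,"offset":[0,0,1],"angular":[0,0,0]}]'; python3 -m crank '[{"grip":1,"offset":[0,0,1],"angular":[0,0,0]},{"grip":1,"offset":[0,0,1],"angular":[0,0,0]}]'
```

```text
t: 10.6
tcp_pos: [0.4685, -0.0181, 0.0418]
tool_rot: [0.602, 0.798, -0.0, -0.0]
force: [-0.1, 0.1, -0.4]
finger_gap: -0.003
t: 10.8
tcp_pos: [0.4685, -0.0181, 0.0408]
tool_rot: [0.602, 0.798, -0.0, -0.0]
force: [0.7, 1.1, -0.6]
finger_gap: 0.0
```

```bash
python3 -m crank '[{"grip":1,"offset":[0,0,1],"angular":[0,0,0]},{"grip":1,"offset":[0,0,1],"angular":[0,0,0]}]'; python3 -m crank '[{"grip":1,"offset":[0,0,1],"angular":[0,0,0]},{"grip":1,"offset":[0,0,1],"angular":[0,0,0]}]'
```

```text
t: 11.0
tcp_pos: [0.4686, -0.0181, 0.0407]
tool_rot: [0.602, 0.798, 0.0, 0.0]
force: [-1.9, -0.3, 7.6]
finger_gap: -0.002
t: 11.2
tcp_pos: [0.4686, -0.0181, 0.0406]
tool_rot: [0.602, 0.798, 0.0, 0.0]
force: [-3.0, 1.1, 17.4]
finger_gap: -0.002
```

```bash
python3 - <<'E'
from station import manip,vision
import cv2
a=vision.snapshot("side");w=vision.snapshot("wrist")
cv2.imwrite("pics/a12.png",cv2.resize(a["pixels"][150:280,210:370,::-1],(720,585),interpolation=cv2.INTER_CUBIC))
cv2.imwrite("pics/w12.png",w["pixels"][:,:,::-1])
print(manip.sense()["force"])
E
```

```text
[-2.61284107  1.16005136 17.61176311]
```

View pics/a12.png

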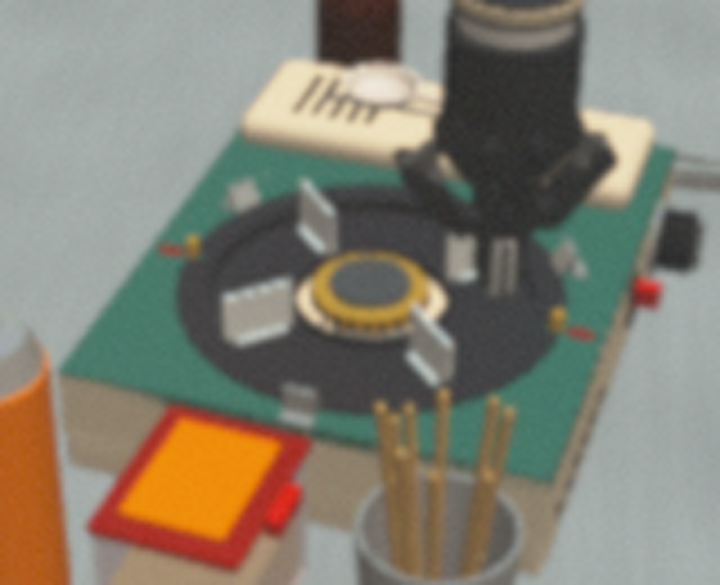

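View pics/w12.png

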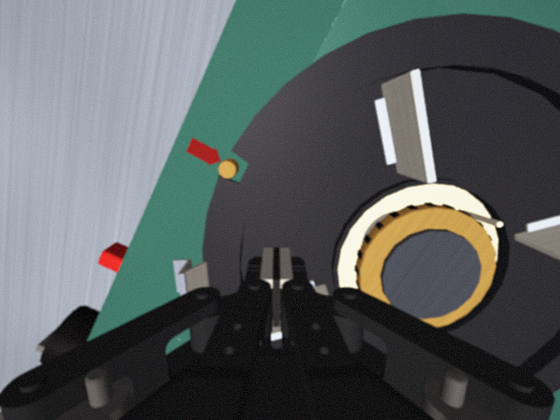

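```bash
cat > ov.py <<'E'
import sys
from station import manip,vision
import cv2
from h import *
def overlay(a,fn,tilts=(( .075,(0,255,0)),(.082,(0,0,255)))):
    im=cv2.resize(a["pixels"][150:280,210:370,::-1],(720,585),interpolation=cv2.INTER_CUBIC)
    c=np.array([.5395,.003])
    def P(deg,r,z): t=np.radians(deg); return [c[0]+r*np.cos(t),c[1]+r*np.sin(t),z]
    for z0,col in tilts:
        pts=((proj(a,[P(t,.112,z0+.0025) for t in range(0,360,4)])-[209.5,149.5])*4.5).astype(int)
        cv2.polylines(im,[pts],True,col,1)
        for k in range(4):
            t=-12.4+45+90*k
            q=((proj(a,[P(t,.05,z0-.006),P(t,.05,z0+.024),P(t,.092,z0+.024),P(t,.092,z0-.006)])-[209.5,149.5])*4.5).astype(int)
            cv2.polylines(im,[q],True,col,1)
    cv2.imwrite(fn,im)
if __name__=="__main__":
    overlay(vision.snapshot("side"),sys.argv[1])
E
python3 ov.py pics/o12.png
```

```text
(no output)
```

View pics/o12.png

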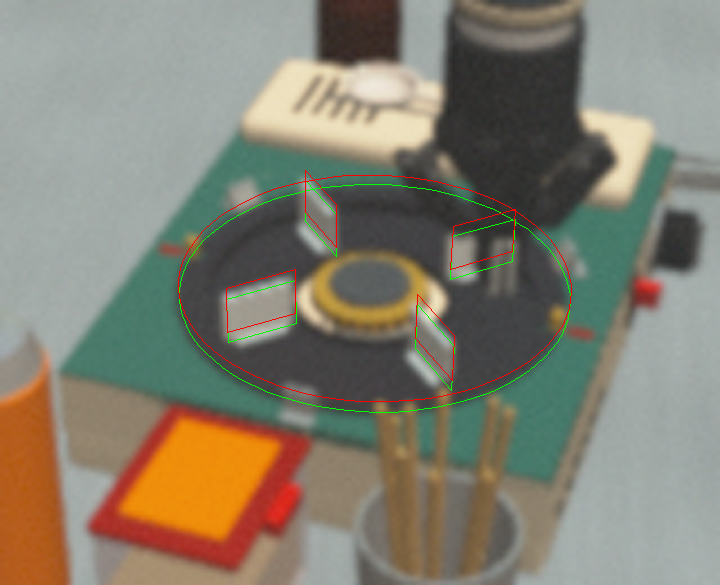

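The side overlay shows the tray close to flush on the near right, where the finger meets a hard stop. Now I'll do the far-right clip.

```bash
python3 -m crank '[{"grip":1,"offset":[0,0,-30],"angular":[0,0,0]},{"grip":1,"offset":[0,0,-65],"angular":[0,0,0]},{"grip":1,"offset":[-10,18,-65],"angular":[0,0,8]},{"grip":1,"offset":[-20,36,-65],"angular":[0,0,16]},{"grip":1,"offset":[-30,54,-65],"angular":[0,0,24]},{"grip":1,"offset":[-40,72,-65],"angular":[0,0,32]},{"grip":1,"offset":[-50,90,-65],"angular":[0,0,40]},{"grip":1,"offset":[-60,108,-65],"angular":[0,0,48]},{"grip":1,"offset":[-64,114,-65],"angular":[0,0,56]},{"grip":1,"offset":[-64,114,-65],"angular":[0,0,58]}]'
python3 - <<'E'
from station import manip,vision
import cv2
from ov import overlay
a=vision.snapshot("side");w=vision.snapshot("wrist")
overlay(a,"pics/o13.png")
cv2.imwrite("pics/w13.png",w["pixels"][:,:,::-1])
E
```

```text
t: 12.35
tcp_pos: [0.5972, -0.0489, 0.1037]
tool_rot: [0.914, 0.405, 0.001, 0.0]
force: [0.6, -0.6, 0.5]
finger_gap: 0.008
```

View pics/o13.png

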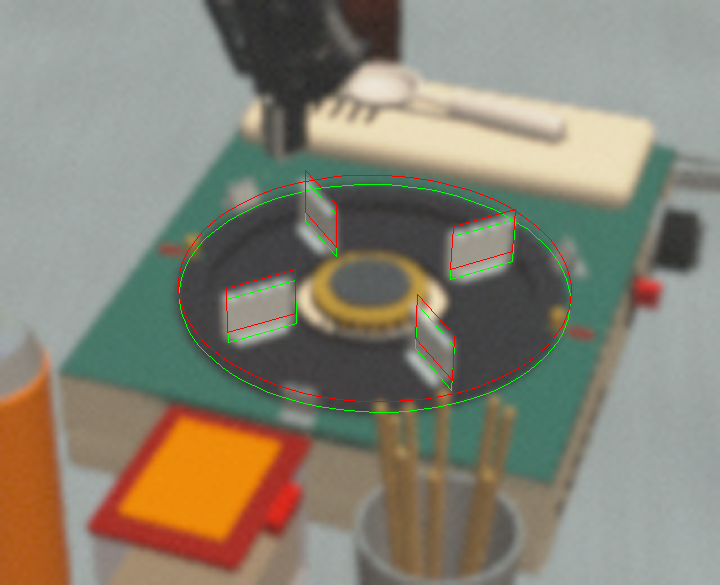

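View pics/w13.png

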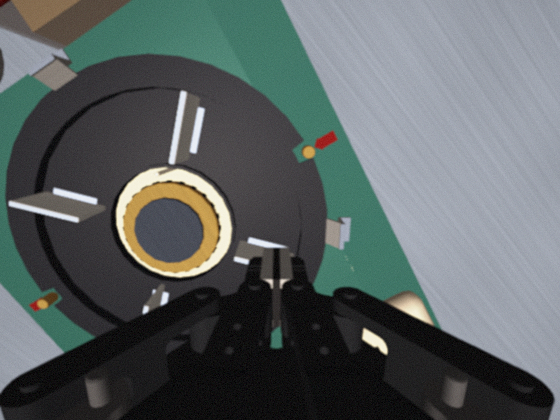

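```bash
python3 -m crank '[{"grip":1,"offset":[0,0,20],"angular":[0,0,0]},{"grip":1,"offset":[0,0,38],"angular":[0,0,0]},{"grip":1,"offset":[0,0,48],"angular":[0,0,0]},{"grip":1,"offset":[0,0,52],"angular":[0,0,0]},{"grip":1,"offset":[0,0,52],"angular":[0,0,0]}]'
```

```text
t: 12.95
tcp_pos: [0.5954, -0.0483, 0.0515]
tool_rot: [0.914, 0.406, -0.0, -0.0]
force: [0.6, 0.5, 0.5]
finger_gap: 0.003
```

```bash
python3 -m crank '[{"grip":1,"offset":[0,0,1],"angular":[0,0,0]},{"grip":1,"offset":[0,0,2],"angular":[0,0,0]},{"grip":1,"offset":[0,0,3],"angular":[0,0,0]},{"grip":1,"offset":[0,0,3],"angular":[0,0,0]}]';python3 -m crank '[{"grip":1,"offset":[0,0,1],"angular":[0,0,0]},{"grip":1,"offset":[0,0,2],"angular":[0,0,0]},{"grip":1,"offset":[0,0,2],"angular":[0,0,0]}]'
```

```text
t: 13.35
tcp_pos: [0.5959, -0.0484, 0.0492]
tool_rot: [0.914, 0.406, 0.0, 0.0]
force: [0.6, -0.2, 0.3]
finger_gap: 0.001
t: 13.65
tcp_pos: [0.5957, -0.0483, 0.0468]
tool_rot: [0.914, 0.406, -0.0, -0.0]
force: [-0.6, 0.0, 0.2]
finger_gap: -0.001
```

```bash
python3 -m crank '[{"grip":1,"offset":[0,0,1],"angular":[0,0,0]},{"grip":1,"offset":[0,0,2],"angular":[0,0,0]},{"grip":1,"offset":[0,0,2],"angular":[0,0,0]}]';python3 -m crank '[{"grip":1,"offset":[0,0,1],"angular":[0,0,0]},{"grip":1,"offset":[0,0,2],"angular":[0,0,0]},{"grip":1,"offset":[0,0,2],"angular":[0,0,0]}]'
```

```text
t: 13.95
tcp_pos: [0.5956, -0.0483, 0.0447]
tool_rot: [0.914, 0.406, -0.0, -0.0]
force: [0.1, -0.8, -0.4]
finger_gap: 0.001
t: 14.25
tcp_pos: [0.5957, -0.0483, 0.0427]
tool_rot: [0.914, 0.406, -0.0, -0.0]
force: [0.4, 0.1, 0.7]
finger_gap: 0.002
```

```bash
python3 -m crank '[{"grip":1,"offset":[0,0,1],"angular":[0,0,0]},{"grip":1,"offset":[0,0,1],"angular":[0,0,0]}]';python3 -m crank '[{"grip":1,"offset":[0,0,1],"angular":[0,0,0]},{"grip":1,"offset":[0,0,1],"angular":[0,0,0]}]'
```

```text
t: 14.45
tcp_pos: [0.5957, -0.0484, 0.0418]
tool_rot: [0.914, 0.406, -0.0, -0.0]
force: [0.9, 0.6, 0.4]
finger_gap: -0.004
t: 14.65
tcp_pos: [0.5957, -0.0484, 0.0408]
tool_rot: [0.914, 0.406, -0.0, -0.0]
force: [0.9, 0.3, 0.0]
finger_gap: 0.003
```

```bash
python3 -m crank '[{"grip":1,"offset":[0,0,1],"angular":[0,0,0]},{"grip":1,"offset":[0,0,1],"angular":[0,0,0]}]';python3 -m crank '[{"grip":1,"offset":[0,0,1],"angular":[0,0,0]},{"grip":1,"offset":[0,0,1],"angular":[0,0,0]}]'
```

```text
t: 14.85
tcp_pos: [0.5958, -0.0484, 0.0407]
tool_rot: [0.914, 0.406, 0.0, 0.0]
force: [-1.0, -0.1, 4.5]
finger_gap: 0.002
t: 15.05
tcp_pos: [0.5958, -0.0484, 0.0407]
tool_rot: [0.914, 0.406, 0.0, 0.0]
force: [-3.9, 0.9, 10.8]
finger_gap: 0.003
```

```bash
python3 -m crank '[{"grip":1,"offset":[0,0,1],"angular":[0,0,0]},{"grip":1,"offset":[0,0,1],"angular":[0,0,0]}]'; python3 ov.py pics/o14.png
```

```text
t: 15.25
tcp_pos: [0.5959, -0.0484, 0.0406]
tool_rot: [0.914, 0.406, 0.0, 0.0]
force: [-4.3, 1.7, 16.5]
finger_gap: 0.004
```

View pics/o14.png

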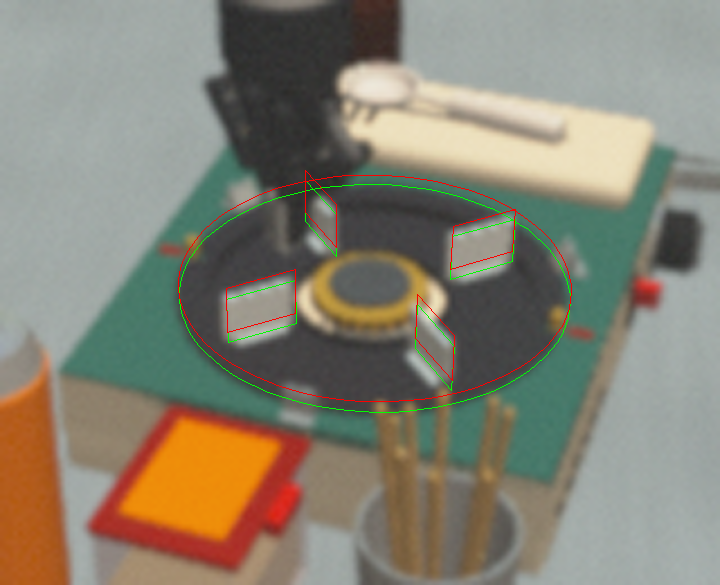

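It stops at the same height on the far right (TCP 0.0407 m), so that side is down. Now the left clip, with the jaws tangential to stay clear of the tub.

```bash
python3 -m crank '[{"grip":1,"offset":[0,0,-30],"angular":[0,0,0]},{"grip":1,"offset":[0,0,-65],"angular":[0,0,0]},{"grip":1,"offset":[16,-28,-65],"angular":[0,0,-7]},{"grip":1,"offset":[33,-56,-65],"angular":[0,0,-14]},{"grip":1,"offset":[50,-85,-65],"angular":[0,0,-21]},{"grip":1,"offset":[66,-113,-65],"angular":[0,0,-29]},{"grip":1,"offset":[66,-113,-65],"angular":[0,0,-30]},{"grip":1,"offset":[66,-113,-65],"angular":[0,0,-30]}]'
python3 look.py pics/w15.png
```

```text
t: 16.1
tcp_pos: [0.5562, 0.0768, 0.103]
tool_rot: [0.777, 0.629, 0.0, 0.0]
force: [-0.4, -0.6, 0.2]
finger_gap: 0.001
16.1 [0.55619072 0.0768107  0.10303759] [-0.44760142 -0.59335585  0.21533306]
```

View pics/w15.png

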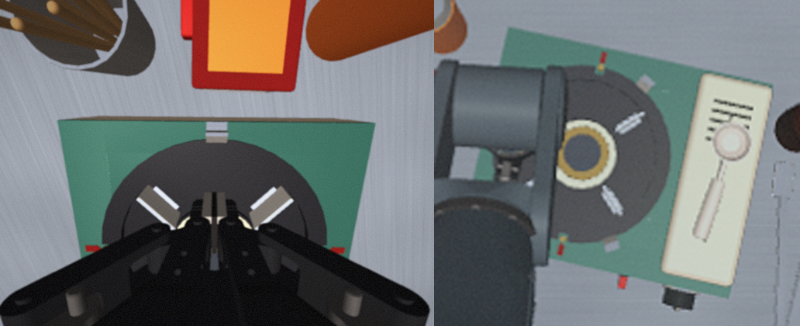

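```bash
python3 -m crank '[{"grip":1,"offset":[0,0,20],"angular":[0,0,0]},{"grip":1,"offset":[0,0,38],"angular":[0,0,0]},{"grip":1,"offset":[0,0,48],"angular":[0,0,0]},{"grip":1,"offset":[0,0,52],"angular":[0,0,0]},{"grip":1,"offset":[0,0,52],"angular":[0,0,0]}]'
```

```text
t: 16.7
tcp_pos: [0.5562, 0.0757, 0.0505]
tool_rot: [0.778, 0.628, -0.0, -0.0]
force: [0.0, 0.4, -0.2]
finger_gap: -0.003
```

```bash
python3 -m crank '[{"grip":1,"offset":[0,0,1],"angular":[0,0,0]},{"grip":1,"offset":[0,0,2],"angular":[0,0,0]},{"grip":1,"offset":[0,0,2],"angular":[0,0,0]}]';python3 -m crank '[{"grip":1,"offset":[0,0,1],"angular":[0,0,0]},{"grip":1,"offset":[0,0,2],"angular":[0,0,0]},{"grip":1,"offset":[0,0,2],"angular":[0,0,0]}]'
```

```text
t: 17.0
tcp_pos: [0.5565, 0.0763, 0.0494]
tool_rot: [0.778, 0.629, 0.0, 0.0]
force: [0.5, 0.2, 1.2]
finger_gap: 0.0
t: 17.3
tcp_pos: [0.556, 0.0764, 0.0469]
tool_rot: [0.778, 0.629, -0.0, -0.0]
force: [-0.0, -0.1, 0.5]
finger_gap: -0.003
```

```bash
python3 -m crank '[{"grip":1,"offset":[0,0,1],"angular":[0,0,0]},{"grip":1,"offset":[0,0,1],"angular":[0,0,0]}]';python3 -m crank '[{"grip":1,"offset":[0,0,1],"angular":[0,0,0]},{"grip":1,"offset":[0,0,1],"angular":[0,0,0]}]'
```

```text
t: 17.5
tcp_pos: [0.556, 0.0764, 0.0458]
tool_rot: [0.778, 0.629, -0.0, -0.0]
force: [0.1, -0.2, -0.2]
finger_gap: 0.0
t: 17.7
tcp_pos: [0.556, 0.0763, 0.0448]
tool_rot: [0.778, 0.629, -0.0, -0.0]
force: [0.1, -0.2, -0.1]
finger_gap: 0.004
```

```bash
for i in 1; do :; done; python3 -m crank '[{"grip":1,"offset":[0,0,1],"angular":[0,0,0]},{"grip":1,"offset":[0,0,1],"angular":[0,0,0]}]';python3 -m crank '[{"grip":1,"offset":[0,0,1],"angular":[0,0,0]},{"grip":1,"offset":[0,0,1],"angular":[0,0,0]}]'
```

```text
t: 17.9
tcp_pos: [0.556, 0.0763, 0.0438]
tool_rot: [0.778, 0.629, -0.0, -0.0]
force: [-0.3, -0.8, 0.7]
finger_gap: -0.002
t: 18.1
tcp_pos: [0.5561, 0.0763, 0.0428]
tool_rot: [0.778, 0.629, -0.0, -0.0]
force: [-0.1, 0.5, 0.4]
finger_gap: 0.001
```

```bash
python3 -m crank '[{"grip":1,"offset":[0,0,1],"angular":[0,0,0]},{"grip":1,"offset":[0,0,1],"angular":[0,0,0]}]';python3 -m crank '[{"grip":1,"offset":[0,0,1],"angular":[0,0,0]},{"grip":1,"offset":[0,0,1],"angular":[0,0,0]}]'
```

```text
t: 18.3
tcp_pos: [0.556, 0.0763, 0.0418]
tool_rot: [0.778, 0.629, -0.0, -0.0]
force: [0.4, -0.7, -0.3]
finger_gap: -0.004
t: 18.5
tcp_pos: [0.556, 0.0763, 0.0408]
tool_rot: [0.778, 0.629, -0.0, -0.0]
force: [0.1, 0.3, 0.0]
finger_gap: 0.003
```

```bash
python3 -m crank '[{"grip":1,"offset":[0,0,1],"angular":[0,0,0]},{"grip":1,"offset":[0,0,1],"angular":[0,0,0]}]'
```

```text
t: 18.7
tcp_pos: [0.5561, 0.0764, 0.0407]
tool_rot: [0.778, 0.629, 0.0, 0.0]
force: [-1.5, -0.1, 5.5]
finger_gap: 0.0
```

```bash
python3 -m crank '[{"grip":1,"offset":[0,0,1],"angular":[0,0,0]},{"grip":1,"offset":[0,0,2],"angular":[0,0,0]},{"grip":1,"offset":[0,0,2],"angular":[0,0,0]}]'
```

```text
t: 19.0
tcp_pos: [0.5562, 0.0763, 0.0406]
tool_rot: [0.777, 0.629, 0.0, 0.0]
force: [-4.5, 0.2, 18.5]
finger_gap: 0.005
```

```bash
python3 -m crank '[{"grip":1,"offset":[0,0,-40],"angular":[0,0,0]},{"grip":1,"offset":[0,0,-90],"angular":[0,0,0]},{"grip":1,"offset":[0,0,-140],"angular":[0,0,0]},{"grip":1,"offset":[-45,-11,-160],"angular":[0,0,0]},{"grip":1,"offset":[-90,-22,-160],"angular":[0,0,0]},{"grip":1,"offset":[-135,-33,-160],"angular":[0,0,0]},{"grip":1,"offset":[-180,-44,-160],"angular":[0,0,0]},{"grip":1,"offset":[-225,-55,-160],"angular":[0,0,0]},{"grip":1,"offset":[-270,-66,-160],"angular":[0,0,0]},{"grip":1,"offset":[-315,-77,-160],"angular":[0,0,0]}]'
python3 - <<'E'
from station import manip,vision
import cv2,pickle
from ov import overlay
a=vision.snapshot("side");t=vision.snapshot("top")
pickle.dump({"side":a,"top":t},open("s16.pkl","wb"))
overlay(a,"pics/o16.png")
overlay(a,"pics/a16.png",())
cv2.imwrite("pics/t16.png",cv2.resize(t["pixels"][145:305,215:395,::-1],(675,600),interpolation=cv2.INTER_CUBIC))
E
```

```text
t: 20.0
tcp_pos: [0.4139, -0.217, 0.1981]
tool_rot: [0.778, 0.629, 0.0, 0.0]
force: [0.5, -0.4, 0.4]
finger_gap: -0.001
```

View pics/o16.png

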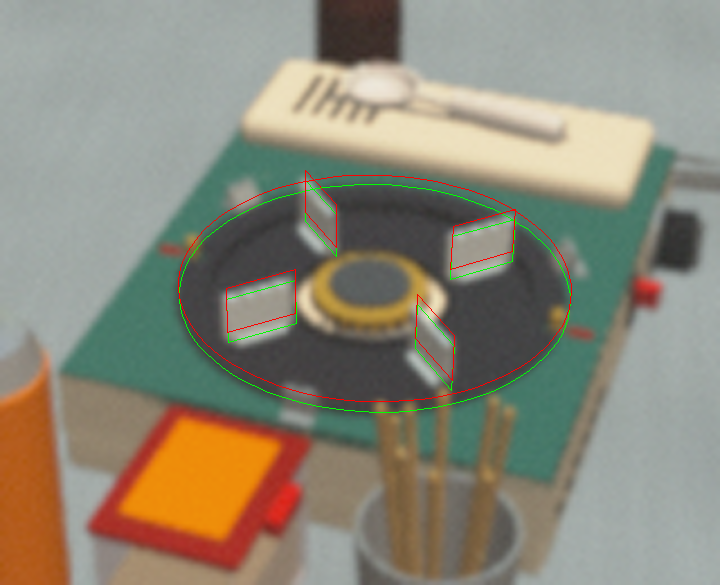

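View pics/a16.png

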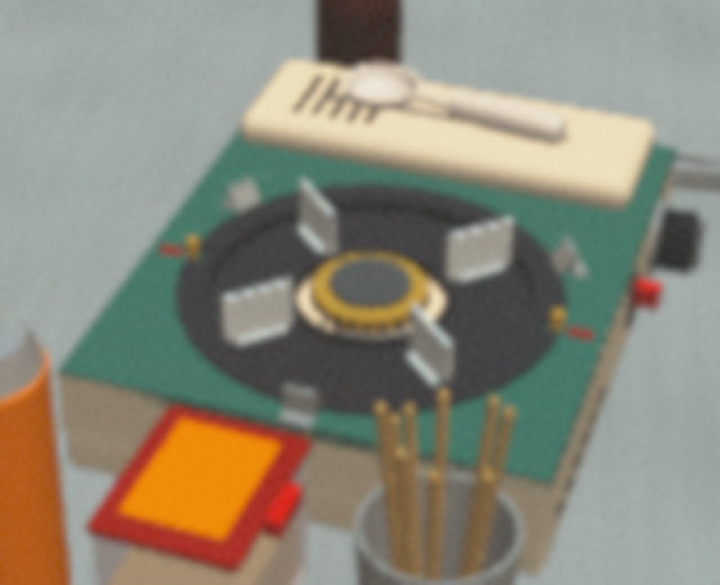

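View pics/t16.png

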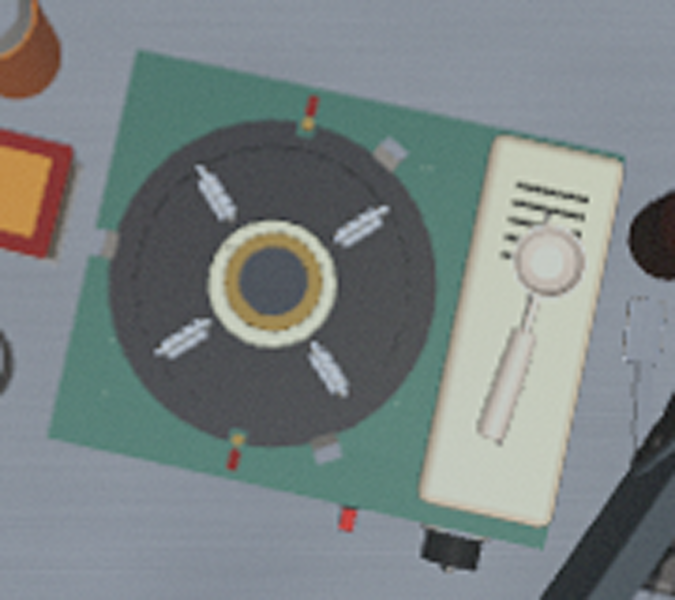

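```bash
python3 - <<'E'
import pickle
from h import *
d=pickle.load(open("s16.pkl","rb")); a=d["side"]
g=cv2.cvtColor(a["pixels"],cv2.COLOR_RGB2HSV)
c=np.array([.5395,.003])
def P(deg,r,z): t=np.radians(deg); return [c[0]+r*np.cos(t),c[1]+r*np.sin(t),z]
n,f=[proj(a,[P(t,.1235,.075)])[0] for t in (167.6,-12.4)]; print("marks pred",n,f,"obs near",(209.5+582/4.5,149.5+333/4.5),"far",(209.5+171/4.5,149.5+250/4.5))
for k in range(4):
    t=32.6+90*k
    r=[]
    for z0 in(.075,.082):
        q=proj(a,[P(t,.05,z0-.006),P(t,.05,z0+.024),P(t,.092,z0+.024),P(t,.092,z0-.006)])
        r.append(q.mean(0))
    m=np.zeros(g.shape[:2],np.uint8)
    cv2.fillPoly(m,[cv2.convexHull((q+[0,1]).astype(np.int32))],1); m=cv2.dilate(m,np.ones((7,7)))
    L=a["pixels"].mean(2); w=((L>110)&(m>0)&(g[...,1]<60))
    ys,xs=np.nonzero(w); wt=L[ys,xs]-70
    print(k,"pred flush",r[0].round(2),"pred clips",r[1].round(2),"obs",(xs*wt).sum()/wt.sum(),(ys*wt).sum()/wt.sum(),len(xs))
E
```

```text
marks pred [339.5216731  223.95036201] [248.64209016 205.58434115] obs near (338.83333333333337, 223.5) far (247.5, 205.05555555555554)
0 pred flush [267.64 218.67] pred clips [267.6  216.41] obs 267.48487391599724 218.8009631139352 205
1 pred flush [306.1  226.71] pred clips [306.21 224.42] obs 305.01908829143616 225.2739655116633 146
2 pred flush [316.74 204.91] pred clips [316.87 202.71] obs 316.17785848172446 205.07366447985 181
3 pred flush [280.85 198.01] pred clips [280.86 195.83] obs 279.8623444927683 198.27606958632546 104
```

Three arms, the two marks and the three equal press-stop heights all agree with a flush, level tray. The fourth arm's centroid is about 1.4 px off. That can't come from a rigid tilt, because the opposite arms' residuals don't balance; a chopstick overlaps that arm in the view. The hand is clear, so I'm handing in.

```bash
python3 -m crank '[{"grip":1,"offset":[0,0,0],"angular":[0,0,0]},{"grip":1,"offset":[0,0,0],"angular":[0,0,0]}]'; python3 -c "
from station import manip
print(manip.sign_off())"
```

```text
t: 20.3
tcp_pos: [0.415, -0.2147, 0.1978]
tool_rot: [0.777, 0.629, 0.0, -0.0]
force: [-0.1, 0.5, 0.5]
finger_gap: 0.0
the job is handed in; nothing more can be done
None
```

I turned the tray about 53° counter-clockwise with the shut fingertips on one support arm until both notches dropped over the pins. I then pressed its floor by the near-right, far-right and left clips, withdrew the hand and handed the job in at about 20 s.

**Last checks**
- All three presses ended on a hard stop at the same height (TCP 0.0406–0.0407 m) at 16–19 N, so the tray should be level.
- Both brass pins show in the notches, and the side-view overlay matches the flush height.
- The objects in view look undisturbed, and the hand is well clear.

**What failed or disagreed**
- **First sweep:** it passed over the support arm without touching the tray, because the real fingertips stand roughly 20–28 mm behind the reported TCP. I repeated it lower.
- **Clip snaps:** I never saw a snap force in the readings, which come only at the end of each call. The tray did visibly drop on the right during the first press. That the rim is under all three clips is inferred from the pictures and stop heights.
- **Fourth arm:** one support arm measured about 1.4 px off the flush prediction. A rigid tilt would not explain that, and I put it down to a chopstick overlapping it in the view.

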